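# Hook the mixing pot onto the mat and stir the beads

### The job

Take the hooked stirrer off its rest, reach its prong down inside the white pot behind the pot's wall and drag the pot along the bench until it stands wholly on the round black mat; do not lift or tip the pot, and do not touch it with the gripper. With the prong down among the amber beads, stir at least two full turns, anticlockwise seen from above, in circles some 45 mm across about the middle of the pot, while the pot stays on the mat. Then lift the prong out and lay the stirrer back in both notches of its rest as it lay before, spilling no bead and leaving the mug, jar and mould block alone.

Things in the scene. Friction and masses are not known exactly. Their poses are not given: they have to be found in the camera images.
- hook_grip (a point): Hooked stirrer (loose, 0.2 kg), centre of its wooden handle, where it is gripped from above: bar 110 long (x) x 16 wide (y) x 20 mm tall (z), 125 mm above the bench on the rest. x points to the prong, z up. A level steel shank 10 mm wide runs ahead, underside flush with the handle's; 160 mm ahead a round prong 10 mm thick hangs straight down. Balances about 20 mm ahead of this point.
- hook_tip (a point): Lowest, rounded end of the stirrer's prong: 160 mm ahead and 105 mm below the handle's centre, 95 mm below the shank's underside. Same axes as hook_grip.
- rest: Fixed aluminium tool rest. Origin on the bench, under the lying handle's centre; x points to the prong. Two upright plates, 8 mm thick, 60 mm wide, at x = -45 and +80 mm; in each a notch, floor 115 mm up and 25 mm wide, flaring to 40 mm at its top, 135 mm up. The stirrer lies in both, handle centre 125 mm above the origin. Base plate 160 x 80 x 8 mm.
- pot: Loose white round open mixing pot, 112 mm across at the base, 120 mm at the rim, 85 mm high, wall 4 mm, floor 5 mm thick; 0.2 to 0.35 kg with nothing in it. Origin: centre of its underside, on the bench; z up. Five beads lie in it. Slides on the bench with some 1 to 4 N.
- mat: Round black rubber mat, 190 mm across, thin and flush (nothing catches on its edge), fixed. Origin: its centre, on the bench.
- bead0_center (a point): Amber bead, ball of 20 mm diameter, 12 g, loose in the pot; its centre.
- bead1_center (a point): Amber bead, ball of 20 mm diameter, 12 g, loose in the pot; its centre.
- bead2_center (a point): Amber bead, ball of 20 mm diameter, 12 g, loose in the pot; its centre.
- bead3_center (a point): Amber bead, ball of 20 mm diameter, 12 g, loose in the pot; its centre.
- bead4_center (a point): Amber bead, ball of 20 mm diameter, 12 g, loose in the pot; its centre.
- mould: Bystander: loose cream mould block, 100 x 70 x 60 mm high; origin at the centre of its underside.
- mug: Bystander: loose red plastic mug, 72 mm across, 85 mm high, with a handle at its +y side; origin at the centre of its underside.
- jar: Bystander: loose closed jar with a white lid, 68 mm across, 110 mm high; origin at the centre of its underside.
There are look-alikes about, which are no part of the job. Leave any blue look-alike of the part that bears hook_grip alone.

How it is judged:
By the outcome, as a careful person would: the job done as asked, in the order asked, and still so for the second after the job is handed in, with the robot touching nothing.
It also fails if it takes over 72 s, if anything falls off the work surface, if the arm or the gripper's body presses on something with over 40 N, if the wrist force passes 120 N, or if a joint passes its speed limit or range.

### The arm

A 6-joint arm with a two-finger parallel gripper is mounted at the origin on the work surface. World frame = base frame: x ahead of the robot, y to its left, z up, the work surface at z = 0. Lengths are in m, angles in degrees, forces in N, time in s.
With the tool pointing down it reaches from about 0.35 to 0.875 m from the base axis. Payload 4.2 kg.
Tool frame: the origin (TCP) lies at the very end of the fingers, on their centre line; the grasp point (between the pads) lies 19 mm behind it (r.grip_point_offset is the distance from the TCP to the grasp point, in m); z points along the fingers, y is the line along which they close (so a half turn about z gives the same grasp; the last joint's range is limited). The gripper opens to 87 mm and grips with 3 to 60 N. Pads are 19 mm wide; open, the fingers measure 117 mm over their backs; the gripper's body (75 mm by 190 mm) begins 51 mm behind the grasp point.
Start: joints at [80.191, 22.042, 0.453, 0, -68.411, -14.817], TCP at [0.26, 0.568, 0.223] pointing down, gripper open.
Joint ranges: [-179.83, 179.83], [-69.29, 118.12], [-61.27, 80.66], [-181.25, 117.63], [-171.15, -9.14], [-177.46, 177.46]. Speed limits (degrees/s): [159.86, 159.86, 180, 180, 180, 180].

### API

Orientations are given as a 3x3 rotation matrix whose columns are the frame's x, y, z axes.
In Python, from station import r gives the robot as it stands.
- The arm moves only by the tool move_arm, never from a script. Its argument "series" is a list of rows, each a list of 3 entries, a list of its own where there are three numbers: the turn, a rotation vector about the tool's x, y, z as a fraction of full scale, then the shift along the tool's x, y, z as a fraction of full scale, then the opening, from 0 (shut) to 1 (fully open). A call has 1 to 12 rows; each row shifts and turns the commanded pose from where the row before left it, along the tool's axes as they then stand; what a row does not reach is not made up. Full scale, the value 1, is 0.5 m for a shift and 0.1 rad for a turn. A row lasts 1/10 s, in which the tool goes at most 50 mm and 8.59 degrees, less where a joint would pass 70% of its speed; a pose out of reach is approached as far as the arm can. A call with a number of a shift or a turn outside -1 to 1 is refused whole. A call with a gripper value outside its range is refused whole. The fingers move at their own pace and stop on an object; the grip force is fixed at half the most. Time passes only in rows, so rows that do not move let the fingers close. It gives the time, the measured TCP pose, the force, the opening and the grip force at its end, in the units of the state.
- r.sense(): the state, without advancing time (a new reading comes with each control period).
- r.capture(name): name is "scene" or "top"; returns a dict with "img" (400x640x3 uint8, red, green, blue), "fx", "fy", "cx", "cy" (pixels), "origin" and "orientation" of the camera in the world. Camera axes: x right, y up, looking along -z (the intrinsics and any distortion apply to the point x, -y, -z); pixel columns grow to the right and rows downward; lengths in m; the calibration is good to about 2 mm. A picture is of the moment at which its call begins. There is no depth.
- r.finish_job(): hands the job in; it is judged then, once.
Trained networks look in the newest picture that a camera, given by its name, has taken for a name from the list of things; names that differ only in an ending like _2 or _b are one class to them, and where a whole thing is asked for, a point or a joint stands for the part that bears it (a point fixed in the world has none). Each returns a list of dicts, best first, with "score" (0 to 1); they miss things now and then, are a little off and sometimes report something else, mostly with a low value. They report only what shows in the picture. A call takes as long as a camera call. They do not tell look-alikes from the thing itself.
- r.cut_out(target, camera): "pixels" (400x640 bool, what is visible of it) and "centre" ([column, row] in pixels, amid what is visible of it).
- r.pinpoint(target, camera): "centre" ([column, row] in pixels: a listed point, or the origin of a listed thing).
The state is a dict: "time_s": time; "joints": joint angles; "joint_velocities": joint speeds; "effort": joint torques, N m; "tcp_pos": TCP position; "ee_rot": TCP orientation; "wrist_force": force on the tool from outside, world axes, zero at the start; "moment": the same for the moment, N m; "gripper_width": opening from 0.0 (shut) to 1.0 (fully open); "gripper_force": force on a finger pad.
Only numpy, scipy, OpenCV 4.12 (cv2) and the standard library are available. Lean on these libraries where they do the work, as an engineer would, in place of code of your own. Each camera call takes 0.05 s, during which the arm holds its last target. There are 200 camera calls.

## Working session

There is one attempt and no reset: what is moved stays moved. The work goes in short steps, Python scripts to look and compute and a tool call to move; the robot and the scene stay as the last step left them, time stands still between calls to the robot, and variables do not carry over. Pictures are saved under pics/ and viewed, at most 10 in all, crops included, and the job is handed in when it is done.

Besides the shell and the picture viewer there is one more tool, called in YAML: its name, and indented under it one key for each argument. move_arm: Moves the arm, as the interface text tells. Its arguments: {"type":"object","properties":{"series":{"type":"array"}},"required":["series"]}

```bash
mkdir -p pics; ls
cat > h.py <<'E'
import numpy as np, cv2
from station import r
def ray(c,px):
    d=np.array([(px[0]-c["cx"])/c["fx"],-(px[1]-c["cy"])/c["fy"],-1.0]); 
    return np.array(c["origin"]),np.array(c["orientation"])@d
def atz(c,px,z):
    o,d=ray(c,px); return o+d*(z-o[2])/d[2]
def proj(c,p):
    q=np.array(c["orientation"]).T@(np.array(p)-np.array(c["origin"])); return np.array([c["cx"]-c["fx"]*q[0]/q[2],c["cy"]+c["fy"]*q[1]/q[2]])
E
python3 - <<'E'
from h import *
cs={}
for n in("scene","top"):
    c=r.capture(n);cs[n]=c
    cv2.imwrite(f"pics/{n}0.png",c["img"][:,:,::-1])
    print(n,{k:np.round(v,3).tolist() if not isinstance(v,str) else v for k,v in c.items() if k!="img"})
    for t,z in(("hook_grip",.125),("hook_tip",.02),("rest",0),("pot",0),("mat",0),("bead0_center",.015),("mould",0),("mug",0),("jar",0)):
        for d in r.pinpoint(t,n)[:6]:
            print(n,t,round(d["score"],2),np.round(d["centre"],1),np.round(atz(c,d["centre"],z),3))
print(r.sense())
E
```

```text
pics
scene {'fx': 470.653, 'fy': 470.653, 'cx': 326.646, 'cy': 205.138, 'origin': [0.929, -0.83, 0.709], 'orientation': [[0.896, -0.233, 0.377], [0.443, 0.484, -0.755], [-0.006, 0.844, 0.537]]}
scene hook_grip 0.74 [305.6 166.4] [0.384 0.138 0.125]
scene hook_grip 0.68 [349.6 158.1] [0.47  0.232 0.125]
scene hook_tip 0.71 [404.5 203.8] [0.634 0.236 0.02 ]
scene hook_tip 0.69 [246.2 177.4] [0.159 0.172 0.02 ]
scene pot 0.83 [377.4 276.5] [ 0.668 -0.054  0.   ]
scene mat 0.88 [326.7 248.1] [ 0.519 -0.01   0.   ]
scene mould 0.64 [251.9 306.1] [ 0.465 -0.256  0.   ]
scene mug 0.86 [438.2 219.3] [0.731 0.232 0.   ]
scene jar 0.77 [374.9 334.3] [ 0.726 -0.215 -0.   ]
top {'fx': 425.345, 'fy': 425.345, 'cx': 318.461, 'cy': 200.634, 'origin': [0.419, 0.024, 1.034], 'orientation': [[0.016, 0.996, -0.087], [-1.0, 0.017, 0.007], [0.008, 0.087, 0.996]]}
top hook_grip 0.78 [212.3 215.5] [0.463 0.244 0.125]
top hook_grip 0.68 [183.7 301.4] [0.281 0.298 0.125]
top hook_tip 0.95 [225.6 153.2] [0.618 0.244 0.02 ]
top hook_tip 0.57 [246.3 356.7] [0.142 0.179 0.02 ]
top rest 0.81 [227.  219.6] [0.459 
[... 481 characters left out ...]
.84107741e+01, -1.48167413e+01]), 'joint_velocities': array([-0.04868231, -0.01018952,  0.01095444, -0.0703042 ,  0.06023097,
       -0.14930029]), 'effort': array([-5.14227195e-04, -3.90474916e+01,  1.87624151e+01,  4.22465891e+00,
        1.54305651e-02, -1.49167812e-05]), 'tcp_pos': array([0.26039871, 0.56815369, 0.22256719]), 'ee_rot': array([[ 9.09053487e-01, -4.16679443e-01,  1.51110487e-05],
       [-4.16679443e-01, -9.09053486e-01,  2.93072510e-05],
       [ 1.52502248e-06, -3.29383221e-05, -9.99999999e-01]]), 'wrist_force': array([-0.76895794, -0.41535521,  1.21945565]), 'moment': array([0.00623275, 0.01486689, 0.00067676]), 'gripper_force': 0.0, 'gripper_width': 1.0007902912032967}
```

View pics/scene0.png

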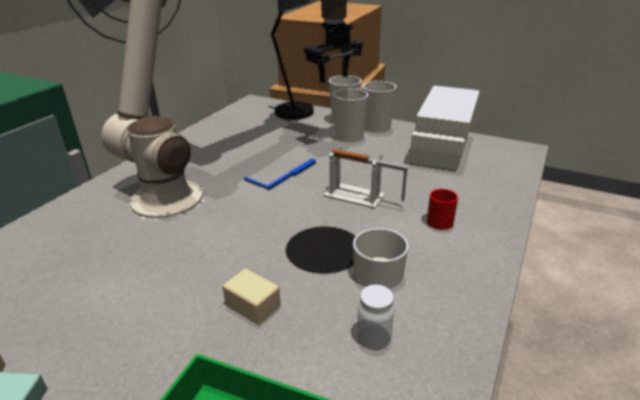

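View pics/top0.png

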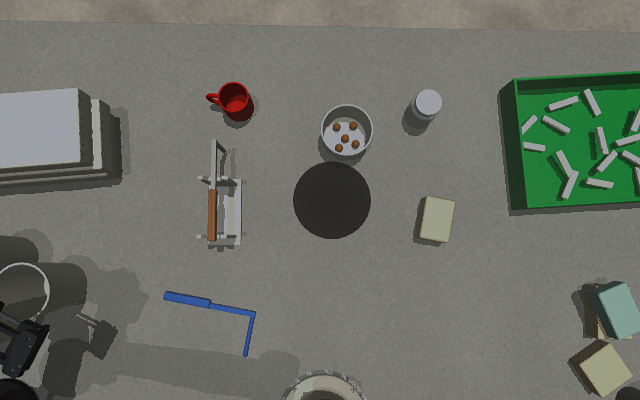

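The views agree. Brown stirrer lies on its rest (top: handle (212,215), tip (226,153)). The pot is at (346,133), the mat at (332,200), and the blue look-alike lies flat at (210,300). Next I refine the poses.

```bash
cat >> h.py <<'E'
from scipy.optimize import minimize
def potfit(cams,x0,names=("top","scene")):
    # silhouette of the pot against cut-outs, in all given views
    a=np.linspace(0,2*np.pi,60); M={}
    for n in names:
        l=r.cut_out("pot",n)
        if l: M[n]=np.asarray(l[0]["pixels"])
    def cost(p):
        s=0
        for n,m in M.items():
            P=[proj(cams[n],[p[0]+R*np.cos(t),p[1]+R*np.sin(t),z]) for R,z in((.056,0),(.06,.085)) for t in a]
            h=cv2.convexHull(np.float32(P)*16)
            k=np.zeros(m.shape,np.uint8); cv2.fillConvexPoly(k,np.int32(np.round(h)),1,shift=4)
            s+=1-(m&(k>0)).sum()/(m|(k>0)).sum()
        return s/len(M)
    q=minimize(cost,x0,method="Nelder-Mead",options=dict(initial_simplex=[x0,[x0[0]+.015,x0[1]],[x0[0],x0[1]+.015]],xatol=2e-4))
    return q.x,q.fun,list(M)
def beads(c):
    hsv=cv2.cvtColor(c["img"],cv2.COLOR_RGB2HSV)
    m=cv2.inRange(hsv,(5,110,50),(22,255,255))
    n,_,st,ce=cv2.connectedComponentsWithStats(m)
    return [(atz(c,ce[i],.015)[:2].round(4),int(st[i,4])) for i in range(1,n) if st[i,4]>12]
E
python3 - <<'E'
from h import *
cs={n:r.capture(n) for n in("top","scene")}
for n in cs:
    print(n,"pot",potfit(cs,[.667,-.045],(n,)))
print("pot",potfit(cs,[.667,-.045]))
c=cs["top"]; g=c["img"].max(2)
m=np.uint8(g<35); n,L,st,ce=cv2.connectedComponentsWithStats(m)
for i in range(1,n):
    if st[i,4]>2000: print("mat?",ce[i],st[i],atz(c,ce[i],0))
print("beads",beads(c))
hsv=cv2.cvtColor(c["img"],cv2.COLOR_RGB2HSV); m=cv2.inRange(hsv,(5,100,50),(22,255,255)); m[:,:190]=0;m[:,235:]=0
pts=np.argwhere(m)[:,::-1].astype(np.float32); rc=cv2.minAreaRect(pts);print(rc,len(pts))
print("handle corners",[atz(c,p,.135).round(4)[:2] for p in cv2.boxPoints(rc)], atz(c,pts.mean(0),.135))
for t,i in(("hook_grip",1),("hook_tip",0)):
    A=[];B=[]
    for n in cs:
        l=r.pinpoint(t,n)
        px=[d["centre"] for d in l if (n=="top" and d["centre"][1]<260) or (n=="scene" and d["centre"][0]>325)]
        if not px: print("none",n);continue
        o,d=ray(cs[n],px[0]); d/=np.linalg.norm(d);P=np.eye(3)-np.outer(d,d);A.append(P);B.append(P@o)
    print(t,np.linalg.solve(sum(A),sum(B)).round(4))
# shank steel top edges: rows
k=cv2.resize(c["img"][95:265,180:400],None,fx=3.6,fy=3.5,interpolation=cv2.INTER_CUBIC); cv2.imwrite("pics/crop1.png",k[:,:,::-1])
E
```

```text
top pot (array([ 0.66572238, -0.0423777 ]), np.float64(0.161210111893908), ['top'])
scene pot (array([ 0.66394147, -0.03973392]), np.float64(0.08568548387096775), ['scene'])
pot (array([ 0.66478712, -0.04227725]), np.float64(0.12654356331711042), ['top', 'scene'])
beads [(array([ 0.6907, -0.0223]), 42), (array([ 0.6946, -0.0637]), 44), (array([ 0.662 , -0.0436]), 43), (array([ 0.6489, -0.0692]), 42), (array([ 0.6386, -0.0292]), 44), (array([0.4691, 0.2737]), 358)]
((214.4588623046875, 175.38055419921875), (9.073553085327148, 129.85073852539062), 4.432668685913086) 365
handle corners [array([0.4108, 0.2556]), array([0.6892, 0.2449]), array([0.688 , 0.2254]), array([0.4096, 0.2366])] [0.46413726 0.24421102 0.135     ]
hook_grip [0.463  0.245  0.1248]
hook_tip [0.6284 0.2489 0.0106]
```

View pics/crop1.png

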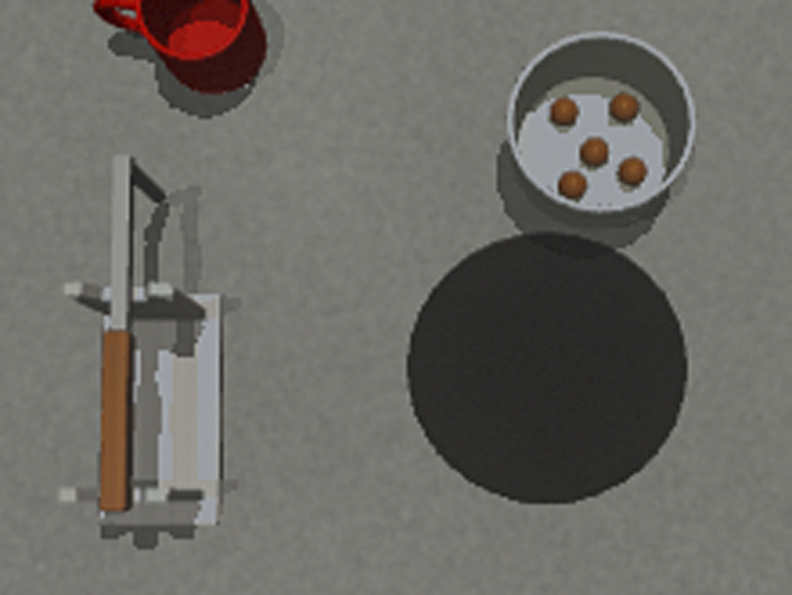

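Crop: handle from about (113,508) to (118,330), shank end at (122,158), pot rim centre (601,123), mat centre (547,368), with the five beads inside the pot.

Run:
```python
from h import *
c=r.capture("top")
f=lambda x,y:(x/3.6+180-.36,y/3.5+95-.36)
P=lambda x,y,z:atz(c,f(x,y),z)[:2].round(4)
print("rim c",P(601,123,.085),"rim sides",P(508,123,.085),P(694,123,.085),P(601,33,.085),P(601,213,.085))
print("mat",P(547,368,0),P(407,368,0),P(687,368,0),P(547,232,0),P(547,504,0))
a=P(113,508,.135);b=P(118,332,.135);e=P(122,158,.125);s=P(120,328,.125)
print("handle",a,b,(a+b)/2,np.linalg.norm(b-a),"shank",s,e,"yaw",np.degrees(np.arctan2(*(b-a)[::-1])),np.degrees(np.arctan2(*(e-a)[::-1])))
hsv=cv2.cvtColor(c["img"],cv2.COLOR_RGB2HSV); m=cv2.inRange(hsv,(5,100,50),(22,255,255)); m[:,:190]=0;m[:,235:]=0;m[:185]=0
pts=np.argwhere(m)[:,::-1].astype(float); W=np.array([atz(c,p,.135)[:2] for p in pts]); u,S,v=np.linalg.svd(W-W.mean(0)); print("brown",W.mean(0),np.degrees(np.arctan2(v[0][1],v[0][0])))
```

```text
rim c [ 0.6645 -0.0433] rim sides [0.6634 0.0155] [ 0.6655 -0.1021] [ 0.7243 -0.0426] [ 0.6052 -0.0439]
mat [ 0.5117 -0.0145] [0.5101 0.0804] [ 0.5133 -0.1095] [ 0.6077 -0.0132] [ 0.4172 -0.0157]
handle [0.4109 0.2428] [0.5172 0.2439] [0.46405 0.24335] 0.10630569128696733 shank [0.5208 0.2452] [0.6268 0.248 ] yaw 0.5928796610493626 1.3797149718275006
brown [0.46362845 0.24426293] -179.126215770871
```

move_arm:
  series:
    - [[0, 0, 0], [0.064, 0.042, 0], 1]
    - [[0, 0, 0], [0.064, 0.042, 0], 1]
    - [[0, 0, 0], [0.064, 0.042, 0], 1]
    - [[0, 0, 0], [0.064, 0.042, 0], 1]
    - [[0, 0, 0], [0.064, 0.042, 0], 1]
    - [[0, 0, 0], [0.064, 0.042, 0], 1]
    - [[0, 0, 0], [0.064, 0.042, 0], 1]
    - [[0, 0, 0], [0.064, 0.042, 0], 1]
    - [[0, 0, 0], [0.064, 0.042, 0], 1]
    - [[0, 0, 0], [0.064, 0.042, 0], 1]
    - [[0, 0, -0.9], [0, 0, 0], 1]
    - [[0, 0, -0.9], [0, 0, 0], 1]

```text
time_s: 2.75
tcp_pos: [0.4644, 0.2426, 0.2227]
ee_rot: [[0.969, -0.246, 0.0], [-0.246, -0.969, 0.0], [0.0, -0.0, -1.0]]
wrist_force: [-0.7, 0.5, 0.6]
gripper_width: 1.001
gripper_force: 0.0
```

move_arm:
  series:
    - [[0, 0, -0.9], [0, 0, 0], 1]
    - [[0, 0, -0.9], [0, 0, 0], 1]
    - [[0, 0, -0.87], [0, 0, 0], 1]
    - [[0, 0, 0], [0, 0, 0], 1]
    - [[0, 0, 0], [0, 0, 0], 1]

```text
time_s: 3.25
tcp_pos: [0.4638, 0.2439, 0.2226]
ee_rot: [[1.0, 0.015, 0.0], [0.015, -1.0, 0.0], [0.0, -0.0, -1.0]]
wrist_force: [0.7, 0.0, 0.2]
gripper_width: 0.997
gripper_force: 0.0
```

move_arm:
  series:
    - [[0, 0, 0], [0, 0, 0.03], 1]
    - [[0, 0, 0], [0, 0, 0.03], 1]
    - [[0, 0, 0], [0, 0, 0.03], 1]
    - [[0, 0, 0], [0, 0, 0.03], 1]
    - [[0, 0, 0], [0, 0, 0.03], 1]
    - [[0, 0, 0], [0, 0, 0.03], 1]
    - [[0, 0, 0], [0, 0, 0.03], 1]
    - [[0, 0, 0], [0, 0, 0.023], 1]
    - [[0, 0, 0], [0, 0, 0], 1]
    - [[0, 0, 0], [0, 0, 0], 0]
    - [[0, 0, 0], [0, 0, 0], 0]
    - [[0, 0, 0], [0, 0, 0], 0]

```text
time_s: 4.45
tcp_pos: [0.4642, 0.2443, 0.1069]
ee_rot: [[1.0, 0.017, 0.001], [0.017, -1.0, 0.001], [0.001, -0.001, -1.0]]
wrist_force: [-0.8, 0.1, -0.2]
gripper_width: 0.81
gripper_force: 0.0
```

move_arm:
  series:
    - [[0, 0, 0], [0, 0, 0], 0]
    - [[0, 0, 0], [0, 0, 0], 0]
    - [[0, 0, 0], [0, 0, 0], 0]
    - [[0, 0, 0], [0, 0, 0], 0]
    - [[0, 0, 0], [0, 0, 0], 0]
    - [[0, 0, 0], [0, 0, 0], 0]

```text
time_s: 5.05
tcp_pos: [0.4638, 0.2439, 0.106]
ee_rot: [[1.0, 0.017, -0.0], [0.017, -1.0, -0.0], [-0.0, 0.0, -1.0]]
wrist_force: [0.2, -1.0, -0.9]
gripper_width: 0.263
gripper_force: 0.0
```

move_arm:
  series:
    - [[0, 0, 0], [0, 0, 0], 0]
    - [[0, 0, 0], [0, 0, 0], 0]
    - [[0, 0, 0], [0, 0, 0], 0]
    - [[0, 0, 0], [0, 0, 0], 0]
    - [[0, 0, 0], [0, 0, 0], 0]

```text
time_s: 5.55
tcp_pos: [0.4639, 0.244, 0.1061]
ee_rot: [[1.0, 0.017, 0.0], [0.017, -1.0, 0.0], [0.0, -0.0, -1.0]]
wrist_force: [0.5, 1.2, 1.1]
gripper_width: 0.179
gripper_force: 30.0
```

move_arm:
  series:
    - [[0, 0, 0], [0, 0, -0.01], 0]
    - [[0, 0, 0], [0, 0, -0.02], 0]
    - [[0, 0, 0], [0, 0, -0.03], 0]
    - [[0, 0, 0], [0, 0, -0.03], 0]
    - [[0, 0, 0], [0, 0, -0.03], 0]
    - [[0, 0, 0], [0, 0, -0.03], 0]
    - [[0, 0, 0], [0, 0, -0.03], 0]
    - [[0, 0, 0], [0, 0, -0.03], 0]
    - [[0, 0, 0], [0, 0, -0.02], 0]
    - [[0, 0, 0], [0, 0, -0.01], 0]
    - [[0, 0, 0.3], [0, 0, 0], 0]
    - [[0, 0, 0.6], [0, 0, 0], 0]

```text
time_s: 6.75
tcp_pos: [0.4634, 0.2436, 0.2255]
ee_rot: [[0.997, -0.076, -0.001], [-0.076, -0.997, -0.001], [-0.001, 0.001, -1.0]]
wrist_force: [0.4, -0.4, -1.9]
gripper_width: 0.18
gripper_force: 30.0
```

move_arm:
  series:
    - [[0, 0, 0.8], [0, 0, 0], 0]
    - [[0, 0, 0.8], [0, 0, 0], 0]
    - [[0, 0, 0.8], [0, 0, 0], 0]
    - [[0, 0, 0.8], [0, 0, 0], 0]
    - [[0, 0, 0.8], [0, 0, 0], 0]
    - [[0, 0, 0.8], [0, 0, 0], 0]
    - [[0, 0, 0.8], [0, 0, 0], 0]
    - [[0, 0, 0.8], [0, 0, 0], 0]
    - [[0, 0, 0.8], [0, 0, 0], 0]
    - [[0, 0, 0.6], [0, 0, 0], 0]
    - [[0, 0, 0.3], [0, 0, 0], 0]
    - [[0, 0, 0], [0, 0, 0], 0]

```text
time_s: 7.95
tcp_pos: [0.4635, 0.2437, 0.2254]
ee_rot: [[0.635, -0.773, -0.001], [-0.773, -0.635, -0.001], [-0.0, 0.001, -1.0]]
wrist_force: [0.4, -0.2, -1.8]
gripper_width: 0.182
gripper_force: 30.0
```

```bash
cat >> h.py <<'E'
def tip():
    s=r.sense(); R=np.array(s["ee_rot"]); return np.array(s["tcp_pos"])+R@[.16,0,.086]
def toshift(dw):
    return (np.array(r.sense()["ee_rot"]).T@dw/.5).round(4)
def look(fn,ns=("top","scene")):
    cs={n:r.capture(n) for n in ns}
    if fn: cv2.imwrite(f"pics/{fn}.png",np.vstack([cs[n]["img"][:300] for n in ns])[:,:,::-1])
    return cs
E
python3 - <<'E'
from h import *
cs=look("lift")
t=tip();print("tip",t)
A=[];B=[]
for n,c in cs.items():
    print(n,"pred",proj(c,t).round(1),[(round(d["score"],2),np.round(d["centre"],1)) for d in r.pinpoint("hook_tip",n)])
tgt=np.array([.6265,-.053,t[2]]);print(toshift(tgt-t))
E
```

```text
tip [0.56523909 0.12022309 0.13965639]
top pred [271.1 167.8] [(0.87, array([242.6, 363.6]))]
scene pred [366.7 178.9] [(0.79, array([369.9, 181.5])), (0.7, array([243.6, 178.5]))]
[0.3454 0.1255 0.    ]
```

View pics/lift.png

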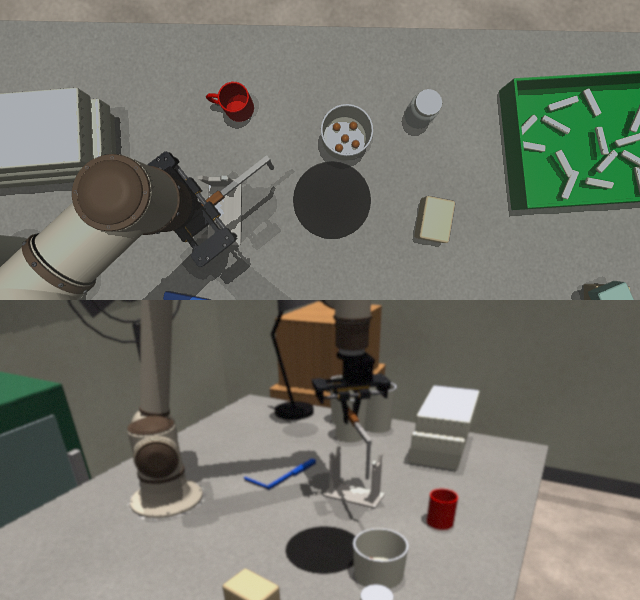

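move_arm:
  series:
    - [[0, 0, 0], [0.0127, 0.0047, 0], 0]
    - [[0, 0, 0], [0.032, 0.0116, 0], 0]
    - [[0, 0, 0], [0.032, 0.0116, 0], 0]
    - [[0, 0, 0], [0.032, 0.0116, 0], 0]
    - [[0, 0, 0], [0.032, 0.0116, 0], 0]
    - [[0, 0, 0], [0.032, 0.0116, 0], 0]
    - [[0, 0, 0], [0.032, 0.0116, 0], 0]
    - [[0, 0, 0], [0.032, 0.0116, 0], 0]
    - [[0, 0, 0], [0.032, 0.0116, 0], 0]
    - [[0, 0, 0], [0.032, 0.0116, 0], 0]
    - [[0, 0, 0], [0.032, 0.0116, 0], 0]
    - [[0, 0, 0], [0.0127, 0.0048, 0], 0]

```text
time_s: 9.35
tcp_pos: [0.5252, 0.0692, 0.226]
ee_rot: [[0.634, -0.773, -0.0], [-0.773, -0.634, -0.0], [0.0, 0.0, -1.0]]
wrist_force: [-0.5, 0.3, -1.7]
gripper_width: 0.18
gripper_force: 30.0
```

Run:
```python
from h import *
cs=look("over");t=tip();print("tip",t)
for n,c in cs.items():
    print(n,"pred",proj(c,t).round(1),[(round(d["score"],2),np.round(d["centre"],1)) for d in r.pinpoint("hook_tip",n)])
print(potfit(cs,[.664,-.043]),beads(cs["top"]))
```

```text
tip [ 0.6264286  -0.05397998  0.13996817]
top pred [353.3 140.8] [(0.94, array([352.6, 140.4])), (0.71, array([246.9, 356.7]))]
scene pred [362.3 220.9] [(0.85, array([365.6, 221.3])), (0.79, array([246.6, 176.9]))]
(array([ 0.66580624, -0.04220738]), np.float64(0.165002662702199), ['top', 'scene']) [(array([ 0.6905, -0.0223]), 43), (array([ 0.6951, -0.0633]), 41), (array([ 0.6475, -0.0695]), 34), (array([ 0.6348, -0.0324]), 17), (array([0.5201, 0.126 ]), 68)]
```

View pics/over.png

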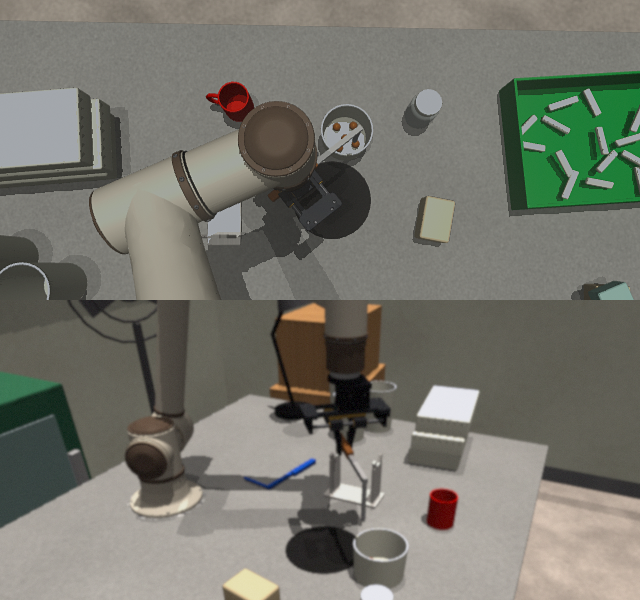

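The stirrer's tip is where predicted, at top (353,140), inside the rim and clear of the beads. Descending.

move_arm:
  series:
    - [[0, 0, 0], [0, 0, 0.015], 0]
    - [[0, 0, 0], [0, 0, 0.026], 0]
    - [[0, 0, 0], [0, 0, 0.026], 0]
    - [[0, 0, 0], [0, 0, 0.026], 0]
    - [[0, 0, 0], [0, 0, 0.026], 0]
    - [[0, 0, 0], [0, 0, 0.026], 0]
    - [[0, 0, 0], [0, 0, 0.026], 0]
    - [[0, 0, 0], [0, 0, 0.026], 0]
    - [[0, 0, 0], [0, 0, 0.026], 0]
    - [[0, 0, 0], [0, 0, 0.02], 0]
    - [[0, 0, 0], [0, 0, 0.012], 0]
    - [[0, 0, 0], [0, 0, 0], 0]

```text
time_s: 10.85
tcp_pos: [0.5244, 0.0706, 0.0976]
ee_rot: [[0.635, -0.772, -0.002], [-0.772, -0.635, -0.001], [-0.001, 0.002, -1.0]]
wrist_force: [-1.1, -0.3, -1.9]
gripper_width: 0.181
gripper_force: 30.0
```

Run:
```python
from h import *
t=tip();print("tip",t,r.sense()["wrist_force"])
print(potfit(look(None),[.664,-.043]))
tgt=np.array([.469,-.007,.012]);print(toshift(tgt-t))
```

```text
tip [ 0.62588873 -0.05304237  0.01154439] [-1.06346065 -0.31800712 -1.87427912]
(array([ 0.66573198, -0.04217189]), np.float64(0.18286751134487017), ['top', 'scene'])
[-0.2704  0.1839 -0.0013]
```

move_arm:
  series:
    - [[0, 0, 0], [-0.008, 0.0054, 0], 0]
    - [[0, 0, 0], [-0.008, 0.0054, 0], 0]
    - [[0, 0, 0], [-0.008, 0.0054, 0], 0]
    - [[0, 0, 0], [-0.008, 0.0054, 0], 0]
    - [[0, 0, 0], [-0.01, 0.0068, 0], 0]
    - [[0, 0, 0], [-0.01, 0.0068, 0], 0]
    - [[0, 0, 0], [-0.01, 0.0068, 0], 0]
    - [[0, 0, 0], [-0.01, 0.0068, 0], 0]
    - [[0, 0, 0], [-0.01, 0.0068, 0], 0]
    - [[0, 0, 0], [-0.01, 0.0068, 0], 0]
    - [[0, 0, 0], [-0.01, 0.0068, 0], 0]
    - [[0, 0, 0], [-0.01, 0.0068, 0], 0]

```text
time_s: 12.25
tcp_pos: [0.4596, 0.0899, 0.0986]
ee_rot: [[0.635, -0.773, 0.0], [-0.773, -0.635, -0.0], [0.0, -0.0, -1.0]]
wrist_force: [1.6, 0.4, -2.1]
gripper_width: 0.177
gripper_force: 30.0
```

Run:
```python
from h import *
t=tip();print("tip",t,r.sense()["wrist_force"],r.sense()["moment"])
cs=look("drag1");print(potfit(cs,[.62,-.033]),potfit(cs,[.62,-.033],("scene",)))
tgt=np.array([.469,-.007,.012]);print(toshift(tgt-t))
```

```text
tip [ 0.56119411 -0.03371998  0.01259068] [ 1.55660918  0.38244236 -2.09000567] [-0.03104129 -0.72486664  0.18435936]
(array([ 0.60960844, -0.03645861]), np.float64(0.10982523261179855), ['top', 'scene']) (array([ 0.60779629, -0.03564829]), np.float64(0.07602545968882601), ['scene'])
[-0.1583  0.1086  0.0014]
```

View pics/drag1.png

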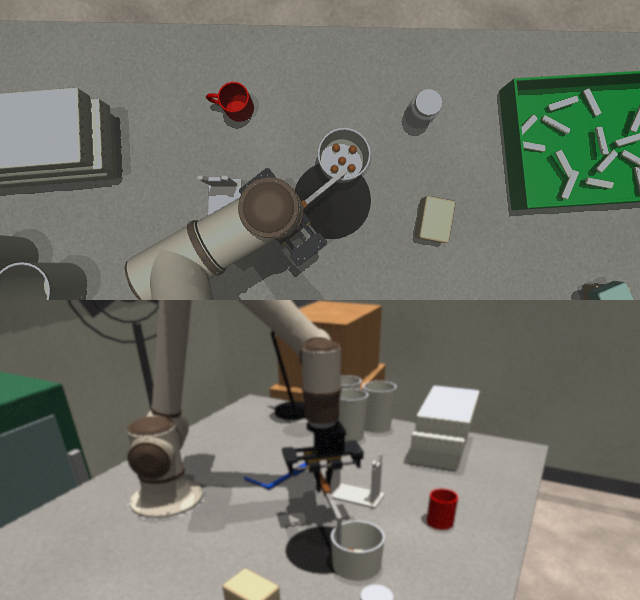

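The pot follows the prong, now at top (343,154) with all beads inside. Continuing.

move_arm:
  series:
    - [[0, 0, 0], [-0.0099, 0.0068, 0], 0]
    - [[0, 0, 0], [-0.0099, 0.0068, 0], 0]
    - [[0, 0, 0], [-0.0099, 0.0068, 0], 0]
    - [[0, 0, 0], [-0.0099, 0.0068, 0], 0]
    - [[0, 0, 0], [-0.0099, 0.0068, 0], 0]
    - [[0, 0, 0], [-0.0099, 0.0068, 0], 0]
    - [[0, 0, 0], [-0.0099, 0.0068, 0], 0]
    - [[0, 0, 0], [-0.0099, 0.0068, 0], 0]
    - [[0, 0, 0], [-0.0099, 0.0068, 0], 0]
    - [[0, 0, 0], [-0.0099, 0.0068, 0], 0]
    - [[0, 0, 0], [-0.0099, 0.0068, 0], 0]
    - [[0, 0, 0], [-0.0099, 0.0068, 0], 0]

```text
time_s: 13.7
tcp_pos: [0.3903, 0.1098, 0.0985]
ee_rot: [[0.635, -0.773, -0.0], [-0.773, -0.635, -0.0], [0.0, 0.0, -1.0]]
wrist_force: [0.9, -0.7, -1.9]
gripper_width: 0.179
gripper_force: 30.0
```

move_arm:
  series:
    - [[0, 0, 0], [-0.0099, 0.0068, 0], 0]
    - [[0, 0, 0], [-0.0099, 0.0068, 0], 0]
    - [[0, 0, 0], [-0.0099, 0.0068, 0], 0]
    - [[0, 0, 0], [-0.0095, 0.0066, 0], 0]
    - [[0, 0, 0], [0, 0, 0], 0]

```text
time_s: 14.2
tcp_pos: [0.3671, 0.1163, 0.0985]
ee_rot: [[0.635, -0.772, -0.001], [-0.772, -0.635, -0.0], [-0.0, 0.0, -1.0]]
wrist_force: [0.9, 0.4, -1.4]
gripper_width: 0.178
gripper_force: 30.0
```

Run:
```python
from h import *
t=tip();print("tip",t,r.sense()["wrist_force"])
cs=look("drag2");p=potfit(cs,[.513,-.014]);print(p,potfit(cs,[.513,-.014],("scene",)),potfit(cs,[.513,-.014],("top",)),beads(cs["top"]))
for n,c in cs.items():
    print(n,"pred",proj(c,t).round(1),[(round(d["score"],2),np.round(d["centre"],1)) for d in r.pinpoint("hook_tip",n)])
```

```text
tip [ 0.46870217 -0.00722695  0.01249781] [ 0.91344887  0.36199699 -1.36251458]
(array([ 0.51558851, -0.01736417]), np.float64(0.09187433618931373), ['top', 'scene']) (array([ 0.5156031 , -0.01813594]), np.float64(0.06402793946449359), ['scene']) (array([ 0.51543715, -0.01689201]), np.float64(0.11774891774891771), ['top']) [(array([ 0.5448, -0.0052]), 45), (array([ 0.5362, -0.0458]), 44), (array([ 0.5112, -0.0166]), 45), (array([0.4931, 0.0043]), 42), (array([ 0.4907, -0.0373]), 40), (array([0.3905, 0.0906]), 86)]
top pred [328.5 217.1] [(0.7, array([329.2, 219.1])), (0.53, array([244.3, 357.9]))]
scene pred [309.1 238.1] [(0.85, array([312.5, 237.4])), (0.85, array([245.9, 178.2])), (0.17, array([439. , 218.9]))]
```

View pics/drag2.png

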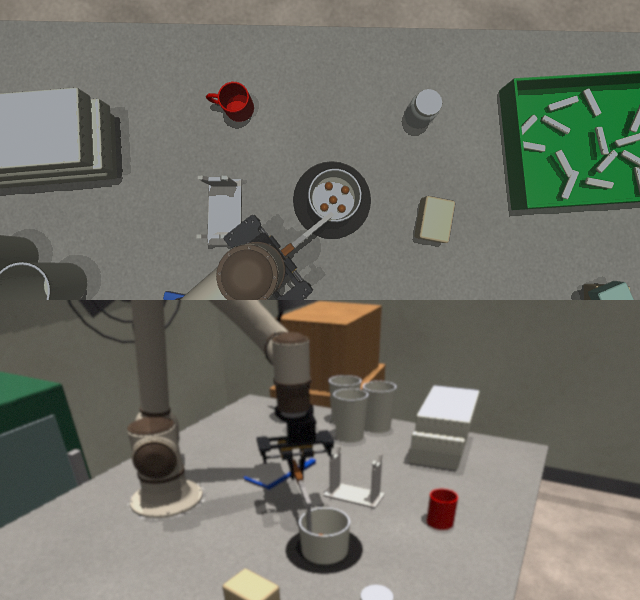

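Pot stands on the mat (top (332,195)), about 35 mm inside its edge, beads inside. Working out the stirring rows.

Run:
```python
from h import *
t=tip();C=np.array([.5155,-.0175]);a=np.radians(165+15*np.arange(25));P=C+.0225*np.c_[np.cos(a),np.sin(a)]
print("in",toshift(np.r_[P[0],.0115]-t))
for d in np.diff(P,axis=0): print(toshift(np.r_[d,0])[:2].tolist())
```

```text
in [ 0.0374 -0.0326  0.0017]
[0.008, 0.0086]
[0.01, 0.0062]
[0.0112, 0.0034]
[0.0117, 0.0004]
[0.0114, -0.0027]
[0.0104, -0.0055]
[0.0086, -0.008]
[0.0062, -0.01]
[0.0034, -0.0112]
[0.0004, -0.0117]
[-0.0027, -0.0114]
[-0.0055, -0.0104]
[-0.008, -0.0086]
[-0.01, -0.0062]
[-0.0112, -0.0034]
[-0.0117, -0.0004]
[-0.0114, 0.0027]
[-0.0104, 0.0055]
[-0.0086, 0.008]
[-0.0062, 0.01]
[-0.0034, 0.0112]
[-0.0004, 0.0117]
[0.0027, 0.0114]
[0.0055, 0.0104]
```

move_arm:
  series:
    - [[0, 0, 0], [0.0094, -0.0082, 0.001], 0]
    - [[0, 0, 0], [0.0094, -0.0082, 0.001], 0]
    - [[0, 0, 0], [0.0094, -0.0082, 0], 0]
    - [[0, 0, 0], [0.0094, -0.0082, 0], 0]
    - [[0, 0, 0], [0, 0, 0], 0]

```text
time_s: 15.1
tcp_pos: [0.3936, 0.1123, 0.0975]
ee_rot: [[0.634, -0.773, 0.0], [-0.773, -0.634, 0.0], [0.0, -0.0, -1.0]]
wrist_force: [-0.2, 0.4, -3.0]
gripper_width: 0.181
gripper_force: 30.0
```

move_arm:
  series:
    - [[0, 0, 0], [0.008, 0.0086, 0], 0]
    - [[0, 0, 0], [0.01, 0.0062, 0], 0]
    - [[0, 0, 0], [0.0112, 0.0034, 0], 0]
    - [[0, 0, 0], [0.0117, 0.0004, 0], 0]
    - [[0, 0, 0], [0.0114, -0.0027, 0], 0]
    - [[0, 0, 0], [0.0104, -0.0055, 0], 0]
    - [[0, 0, 0], [0.0086, -0.008, 0], 0]
    - [[0, 0, 0], [0.0062, -0.01, 0], 0]
    - [[0, 0, 0], [0.0034, -0.0112, 0], 0]
    - [[0, 0, 0], [0.0004, -0.0117, 0], 0]
    - [[0, 0, 0], [-0.0027, -0.0114, 0], 0]
    - [[0, 0, 0], [-0.0055, -0.0104, 0], 0]

```text
time_s: 16.3
tcp_pos: [0.4363, 0.1011, 0.0975]
ee_rot: [[0.635, -0.773, -0.0], [-0.773, -0.635, -0.0], [-0.0, 0.0, -1.0]]
wrist_force: [-0.6, 0.3, -1.7]
gripper_width: 0.179
gripper_force: 30.0
```

Run:
```python
from h import *
t=tip();print("tip",t,r.sense()["wrist_force"])
cs=look(None);print(potfit(cs,[.515,-.017]),beads(cs["top"]))
```

```text
tip [ 0.53791183 -0.0224914   0.01148647] [-0.60279504  0.26669745 -1.74599675]
(array([ 0.51630264, -0.01738253]), np.float64(0.17028433988215436), ['top', 'scene']) [(array([ 0.5465, -0.0037]), 33), (array([ 0.5427, -0.0467]), 48), (array([ 0.5114, -0.0164]), 48), (array([0.4933, 0.0044]), 45), (array([ 0.4892, -0.0464]), 41), (array([0.4718, 0.0678]), 48)]
```

move_arm:
  series:
    - [[0, 0, 0], [-0.008, -0.0086, 0], 0]
    - [[0, 0, 0], [-0.01, -0.0062, 0], 0]
    - [[0, 0, 0], [-0.0112, -0.0034, 0], 0]
    - [[0, 0, 0], [-0.0117, -0.0004, 0], 0]
    - [[0, 0, 0], [-0.0114, 0.0027, 0], 0]
    - [[0, 0, 0], [-0.0104, 0.0055, 0], 0]
    - [[0, 0, 0], [-0.0086, 0.008, 0], 0]
    - [[0, 0, 0], [-0.0062, 0.01, 0], 0]
    - [[0, 0, 0], [-0.0034, 0.0112, 0], 0]
    - [[0, 0, 0], [-0.0004, 0.0117, 0], 0]
    - [[0, 0, 0], [0.0027, 0.0114, 0], 0]
    - [[0, 0, 0], [0.0055, 0.0104, 0], 0]

```text
time_s: 17.7
tcp_pos: [0.3922, 0.1117, 0.0976]
ee_rot: [[0.635, -0.772, -0.0], [-0.772, -0.635, -0.0], [-0.0, 0.0, -1.0]]
wrist_force: [-0.0, 0.5, -2.2]
gripper_width: 0.184
gripper_force: 30.0
```

move_arm:
  series:
    - [[0, 0, 0], [0.008, 0.0086, 0], 0]
    - [[0, 0, 0], [0.01, 0.0062, 0], 0]
    - [[0, 0, 0], [0.0112, 0.0034, 0], 0]
    - [[0, 0, 0], [0.0117, 0.0004, 0], 0]
    - [[0, 0, 0], [0.0114, -0.0027, 0], 0]
    - [[0, 0, 0], [0.0104, -0.0055, 0], 0]
    - [[0, 0, 0], [0.0086, -0.008, 0], 0]
    - [[0, 0, 0], [0.0062, -0.01, 0], 0]
    - [[0, 0, 0], [0.0034, -0.0112, 0], 0]
    - [[0, 0, 0], [0.0004, -0.0117, 0], 0]
    - [[0, 0, 0], [-0.0027, -0.0114, 0], 0]
    - [[0, 0, 0], [-0.0055, -0.0104, 0], 0]

```text
time_s: 18.9
tcp_pos: [0.4363, 0.1011, 0.0975]
ee_rot: [[0.635, -0.772, 0.0], [-0.772, -0.635, -0.0], [0.0, 0.0, -1.0]]
wrist_force: [0.0, 0.7, -1.6]
gripper_width: 0.181
gripper_force: 30.0
```

Run:
```python
from h import *
t=tip();print("tip",t,r.sense()["wrist_force"])
cs=look("stir");print(potfit(cs,[.515,-.017]),potfit(cs,[.515,-.017],("scene",)),beads(cs["top"]))
for n,c in cs.items():
    print(n,"pred",proj(c,t).round(1),[(round(d["score"],2),np.round(d["centre"],1)) for d in r.pinpoint("hook_tip",n)])
```

```text
tip [ 0.53791974 -0.0224826   0.01150504] [ 0.03099834  0.73429334 -1.57072105]
(array([ 0.51628419, -0.01731915]), np.float64(0.18491614854044358), ['top', 'scene']) (array([ 0.51560979, -0.01606423]), np.float64(0.08587041373926618), ['scene']) [(array([0.5493, 0.0067]), 48), (array([ 0.5427, -0.0467]), 48), (array([ 0.5116, -0.0168]), 46), (array([0.4851, 0.004 ]), 43), (array([ 0.4892, -0.0464]), 41), (array([0.4718, 0.0678]), 48)]
top pred [335.2 188.6] [(0.64, array([246.1, 360.1])), (0.55, array([335.4, 188.1]))]
scene pred [331.5 249.3] [(0.82, array([243.3, 175.4]))]
```

move_arm:
  series:
    - [[0, 0, 0], [-0.008, -0.0086, 0], 0]
    - [[0, 0, 0], [-0.01, -0.0062, 0], 0]
    - [[0, 0, 0], [-0.0112, -0.0034, 0], 0]
    - [[0, 0, 0], [-0.0117, -0.0004, 0], 0]
    - [[0, 0, 0], [-0.0114, 0.0027, 0], 0]
    - [[0, 0, 0], [-0.0104, 0.0055, 0], 0]
    - [[0, 0, 0], [-0.0086, 0.008, 0], 0]
    - [[0, 0, 0], [-0.0062, 0.01, 0], 0]
    - [[0, 0, 0], [-0.0034, 0.0112, 0], 0]
    - [[0, 0, 0], [-0.0004, 0.0117, 0], 0]
    - [[0, 0, 0], [0.0027, 0.0114, 0], 0]
    - [[0, 0, 0], [0.0055, 0.0104, 0], 0]

```text
time_s: 20.45
tcp_pos: [0.3922, 0.1117, 0.0976]
ee_rot: [[0.635, -0.772, -0.0], [-0.772, -0.635, -0.0], [-0.0, 0.0, -1.0]]
wrist_force: [0.4, 0.2, -1.9]
gripper_width: 0.178
gripper_force: 30.0
```

move_arm:
  series:
    - [[0, 0, 0], [0.008, 0.0086, 0], 0]
    - [[0, 0, 0], [0.01, 0.0062, 0], 0]
    - [[0, 0, 0], [0.0112, 0.0034, 0], 0]
    - [[0, 0, 0], [0.0117, 0.0004, 0], 0]
    - [[0, 0, 0], [0.0114, -0.0027, 0], 0]
    - [[0, 0, 0], [0.0104, -0.0055, 0], 0]
    - [[0, 0, 0], [0.0086, -0.008, 0], 0]
    - [[0, 0, 0], [0.0062, -0.01, 0], 0]
    - [[0, 0, 0], [0.0034, -0.0112, 0], 0]
    - [[0, 0, 0], [0.0004, -0.0117, 0], 0]
    - [[0, 0, 0], [-0.0027, -0.0114, 0], 0]
    - [[0, 0, 0], [-0.0055, -0.0104, 0], 0]

```text
time_s: 21.65
tcp_pos: [0.4363, 0.1011, 0.0975]
ee_rot: [[0.635, -0.773, -0.0], [-0.773, -0.635, -0.0], [-0.0, 0.0, -1.0]]
wrist_force: [-0.3, 0.4, -1.0]
gripper_width: 0.183
gripper_force: 30.0
```

move_arm:
  series:
    - [[0, 0, 0], [-0.008, -0.0086, 0], 0]
    - [[0, 0, 0], [-0.01, -0.0062, 0], 0]
    - [[0, 0, 0], [-0.0112, -0.0034, 0], 0]
    - [[0, 0, 0], [-0.0117, -0.0004, 0], 0]
    - [[0, 0, 0], [-0.0114, 0.0027, 0], 0]
    - [[0, 0, 0], [-0.0104, 0.0055, 0], 0]
    - [[0, 0, 0], [-0.0086, 0.008, 0], 0]
    - [[0, 0, 0], [-0.0062, 0.01, 0], 0]
    - [[0, 0, 0], [-0.0034, 0.0112, 0], 0]
    - [[0, 0, 0], [0, 0, 0], 0]
    - [[0, 0, 0], [0, 0, -0.01], 0]
    - [[0, 0, 0], [0, 0, -0.02], 0]

```text
time_s: 22.85
tcp_pos: [0.4029, 0.1256, 0.1127]
ee_rot: [[0.635, -0.773, -0.001], [-0.773, -0.635, -0.001], [0.0, 0.001, -1.0]]
wrist_force: [0.4, 0.2, -2.4]
gripper_width: 0.183
gripper_force: 30.0
```

move_arm:
  series:
    - [[0, 0, 0], [0, 0, -0.03], 0]
    - [[0, 0, 0], [0, 0, -0.03], 0]
    - [[0, 0, 0], [0, 0, -0.03], 0]
    - [[0, 0, 0], [0, 0, -0.03], 0]
    - [[0, 0, 0], [0, 0, -0.03], 0]
    - [[0, 0, 0], [0, 0, -0.03], 0]
    - [[0, 0, 0], [0, 0, -0.03], 0]
    - [[0, 0, 0], [0, 0, -0.015], 0]
    - [[0, 0, 0], [0, 0, 0], 0]

```text
time_s: 23.75
tcp_pos: [0.4037, 0.1263, 0.2265]
ee_rot: [[0.635, -0.773, 0.003], [-0.773, -0.635, 0.002], [0.0, -0.003, -1.0]]
wrist_force: [-0.4, -0.4, -1.9]
gripper_width: 0.181
gripper_force: 30.0
```

Run:
```python
from h import *
s=r.sense();p=np.array(s["tcp_pos"]);print("tip",tip(),s["joints"].round(1))
print("shift to rest",toshift(np.array([.4638,.244,p[2]])-p))
cs=look("out");print(potfit(cs,[.515,-.017]),beads(cs["top"]))
t=tip()
for n,c in cs.items():
    print(n,"pred",proj(c,t).round(1),[(round(d["score"],2),np.round(d["centre"],1)) for d in r.pinpoint("hook_tip",n)])
```

```text
tip [0.5055286  0.00280924 0.14051169] [ 39.6   1.5 -25.6   0.  -62.7  -0.2]
shift to rest [-0.1056 -0.2424  0.0008]
(array([ 0.51586548, -0.01653982]), np.float64(0.12964895024993245), ['top', 'scene']) [(array([0.5493, 0.0067]), 48), (array([ 0.5426, -0.0469]), 47), (array([ 0.5108, -0.0166]), 43), (array([ 0.4895, -0.0464]), 42), (array([0.4851, 0.0037]), 41), (array([0.4331, 0.1138]), 120)]
top pred [326.4 197.5] [(0.86, array([245.1, 355.2])), (0.61, array([324.4, 194.6]))]
scene pred [322.9 196.3] [(0.96, array([325.3, 197.9])), (0.69, array([245.6, 178.4]))]
```

View pics/out.png

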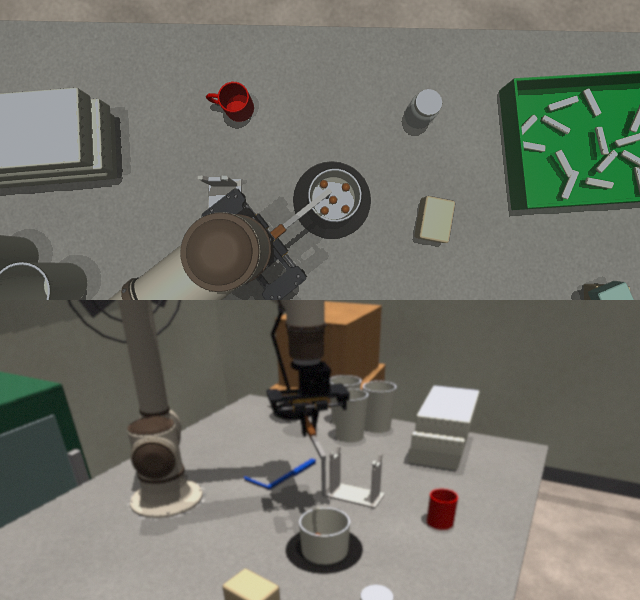

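Prong is out, the pot is still on the mat with its five beads, and all else is in place. Rotating and going back to the rest.

move_arm:
  series:
    - [[0, 0, -0.3], [0, 0, 0], 0]
    - [[0, 0, -0.6], [0, 0, 0], 0]
    - [[0, 0, -0.8], [0, 0, 0], 0]
    - [[0, 0, -0.8], [0, 0, 0], 0]
    - [[0, 0, -0.8], [0, 0, 0], 0]
    - [[0, 0, -0.8], [0, 0, 0], 0]
    - [[0, 0, -0.8], [0, 0, 0], 0]
    - [[0, 0, -0.8], [0, 0, 0], 0]
    - [[0, 0, -0.8], [0, 0, 0], 0]
    - [[0, 0, -0.8], [0, 0, 0], 0]
    - [[0, 0, -0.8], [0, 0, 0], 0]
    - [[0, 0, -0.6], [0, 0, 0], 0]

```text
time_s: 25.25
tcp_pos: [0.4028, 0.1257, 0.2245]
ee_rot: [[1.0, -0.01, -0.001], [-0.01, -1.0, -0.001], [-0.001, 0.001, -1.0]]
wrist_force: [-0.1, 0.2, -1.1]
gripper_width: 0.175
gripper_force: 30.0
```

move_arm:
  series:
    - [[0, 0, -0.3], [0, 0, 0], 0]
    - [[0, 0, 0], [0.0077, -0.0145, 0], 0]
    - [[0, 0, 0], [0.0155, -0.0293, 0], 0]
    - [[0, 0, 0], [0.0155, -0.0293, 0], 0]
    - [[0, 0, 0], [0.0155, -0.0293, 0], 0]
    - [[0, 0, 0], [0.0155, -0.0293, 0], 0]
    - [[0, 0, 0], [0.0155, -0.0293, 0], 0]
    - [[0, 0, 0], [0.0155, -0.0293, 0], 0]
    - [[0, 0, 0], [0.0155, -0.0293, 0], 0]
    - [[0, 0, 0], [0.0077, -0.0145, 0], 0]
    - [[0, 0, 0], [0, 0, 0], 0]
    - [[0, 0, 0], [0, 0, 0], 0]

```text
time_s: 26.45
tcp_pos: [0.4627, 0.2437, 0.2248]
ee_rot: [[1.0, 0.017, -0.001], [0.017, -1.0, -0.001], [-0.001, 0.001, -1.0]]
wrist_force: [-0.1, -0.5, -1.3]
gripper_width: 0.18
gripper_force: 30.0
```

Run:
```python
from h import *
s=r.sense();p=np.array(s["tcp_pos"]);R=np.array(s["ee_rot"]);print("tip",tip(),"yaw",np.degrees(np.arctan2(R[1,0],R[0,0])))
print("shift to rest",toshift(np.array([.4638,.244,.1061])-p))
cs=look("back");t=tip()
for n,c in cs.items():
    print(n,"pred",proj(c,t).round(1),[(round(d["score"],2),np.round(d["centre"],1)) for d in r.pinpoint("hook_tip",n)])
```

```text
tip [0.62255831 0.24638277 0.1386919 ] yaw 0.9787548561875158
shift to rest [ 0.0025 -0.0007  0.2374]
top pred [212.8 140.2] [(0.73, array([212.1, 139.8])), (0.67, array([245.7, 358. ]))]
scene pred [405.2 162.5] [(0.94, array([246.7, 177.1])), (0.72, array([405.7, 163.1]))]
```

View pics/back.png

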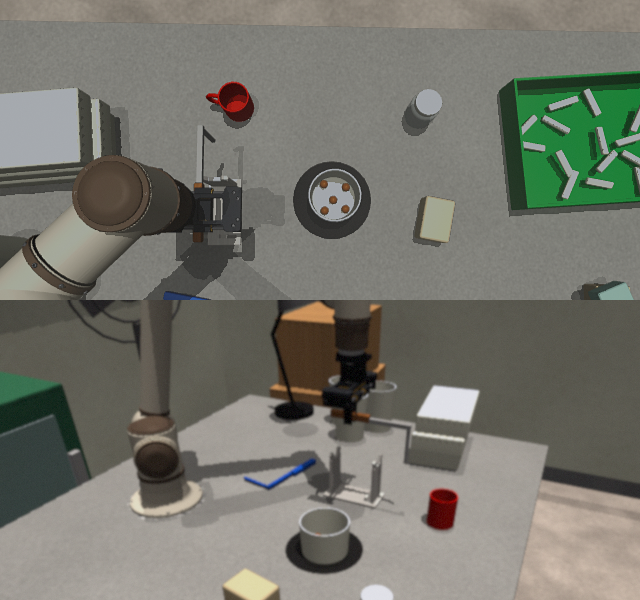

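The stirrer hangs level above the rest with its tip at top (212,140) and scene (405,463), as predicted.

move_arm:
  series:
    - [[0, 0, 0], [0.0025, 0, 0.015], 0]
    - [[0, 0, 0], [0, 0, 0.03], 0]
    - [[0, 0, 0], [0, 0, 0.03], 0]
    - [[0, 0, 0], [0, 0, 0.03], 0]
    - [[0, 0, 0], [0, 0, 0.03], 0]
    - [[0, 0, 0], [0, 0, 0.03], 0]
    - [[0, 0, 0], [0, 0, 0.03], 0]
    - [[0, 0, 0], [0, 0, 0.02], 0]
    - [[0, 0, 0], [0, 0, 0.01], 0]
    - [[0, 0, 0], [0, 0, 0.008], 0]
    - [[0, 0, 0], [0, 0, 0.003], 0]
    - [[0, 0, 0], [0, 0, 0], 0]

```text
time_s: 27.85
tcp_pos: [0.4644, 0.2441, 0.1073]
ee_rot: [[1.0, 0.017, 0.0], [0.017, -1.0, 0.0], [0.0, -0.0, -1.0]]
wrist_force: [-0.0, 0.6, -1.6]
gripper_width: 0.183
gripper_force: 30.0
```

move_arm:
  series:
    - [[0, 0, 0], [0, 0, 0.001], 0]
    - [[0, 0, 0], [0, 0, 0], 0]
    - [[0, 0, 0], [0, 0, 0], 0]

```text
time_s: 28.15
tcp_pos: [0.4643, 0.2441, 0.1069]
ee_rot: [[1.0, 0.017, 0.001], [0.017, -1.0, 0.0], [0.001, -0.0, -1.0]]
wrist_force: [-0.3, -0.4, -1.5]
gripper_width: 0.178
gripper_force: 30.0
```

Just off the floor of the notch; another 0.8 mm down, then open.

move_arm:
  series:
    - [[0, 0, 0], [0, 0, 0.0015], 0]
    - [[0, 0, 0], [0, 0, 0], 0]
    - [[0, 0, 0], [0, 0, 0], 0.4]
    - [[0, 0, 0], [0, 0, 0], 0.6]
    - [[0, 0, 0], [0, 0, 0], 0.8]
    - [[0, 0, 0], [0, 0, 0], 0.8]
    - [[0, 0, 0], [0, 0, 0], 0.8]
    - [[0, 0, 0], [0, 0, 0], 0.8]
    - [[0, 0, 0], [0, 0, 0], 0.8]
    - [[0, 0, 0], [0, 0, 0], 0.8]
    - [[0, 0, 0], [0, 0, 0], 0.8]
    - [[0, 0, 0], [0, 0, 0], 0.8]

```text
time_s: 29.35
tcp_pos: [0.4642, 0.244, 0.1058]
ee_rot: [[1.0, 0.017, 0.0], [0.017, -1.0, 0.0], [0.0, -0.0, -1.0]]
wrist_force: [0.2, -0.5, 0.7]
gripper_width: 0.796
gripper_force: 0.0
```

move_arm:
  series:
    - [[0, 0, 0], [0, 0, -0.01], 0.8]
    - [[0, 0, 0], [0, 0, -0.03], 0.8]
    - [[0, 0, 0], [0, 0, -0.04], 0.8]
    - [[0, 0, 0], [0, 0, -0.05], 0.8]
    - [[0, 0, 0], [0, 0, -0.06], 0.8]
    - [[0, 0, 0], [0, 0, -0.06], 0.8]
    - [[0, 0, 0], [-0.04, 0, -0.03], 0.8]
    - [[0, 0, 0], [-0.06, 0, 0], 0.8]
    - [[0, 0, 0], [-0.06, 0, 0], 0.8]
    - [[0, 0, 0], [-0.04, 0, 0], 0.8]
    - [[0, 0, 0], [0, 0, 0], 0.8]

```text
time_s: 30.45
tcp_pos: [0.3625, 0.2418, 0.2466]
ee_rot: [[1.0, 0.019, 0.0], [0.019, -1.0, 0.001], [0.0, -0.001, -1.0]]
wrist_force: [0.9, 0.2, -0.6]
gripper_width: 0.8
gripper_force: 0.0
```

Run:
```python
from h import *
cs=look("end");print(r.sense()["time_s"],potfit(cs,[.515,-.017]),beads(cs["top"]))
for t in("hook_grip","hook_tip","mug","jar","mould"):
  for n,c in cs.items():
    print(t,n,[(round(d["score"],2),np.round(d["centre"],1)) for d in r.pinpoint(t,n)])
```

```text
30.55 (array([ 0.51576254, -0.01647164]), np.float64(0.08835550816487847), ['top', 'scene']) [(array([0.549 , 0.0065]), 46), (array([ 0.5426, -0.0469]), 47), (array([0.4693, 0.2708]), 346), (array([ 0.5108, -0.0166]), 43), (array([0.485 , 0.0038]), 42), (array([ 0.4892, -0.0464]), 41)]
hook_grip top [(0.92, array([185.4, 299.1])), (0.64, array([213., 216.]))]
hook_grip scene [(0.89, array([306.6, 166.2])), (0.58, array([347.6, 157.1]))]
hook_tip top [(0.97, array([226. , 149.1])), (0.76, array([245.5, 357.9]))]
hook_tip scene [(0.92, array([405.2, 203.1])), (0.71, array([246.5, 177.1]))]
mug top [(0.64, array([239.3, 109.2]))]
mug scene [(0.82, array([438.1, 221.8]))]
jar top [(0.55, array([417.2, 116.7]))]
jar scene [(0.7, array([374.9, 334.3]))]
mould top [(0.73, array([429.3, 223. ])), (0.54, array([321.9, 186.8]))]
mould scene [(0.78, array([252.8, 307.6]))]
```

View pics/end.png

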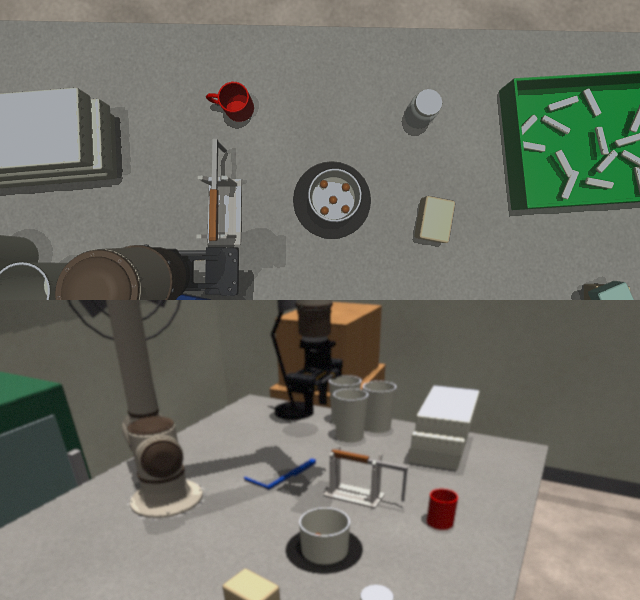

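The stirrer lies in both notches as before (top (213,216), tip (226,149)). The pot is on the mat with its five beads, and the mug, jar and mould block have not moved.

```bash
python3 -c "
from station import r
print(r.finish_job())"
```

```text
the job is handed in; nothing more can be done
None
```

The job is handed in at about 31 s: the pot was dragged onto the mat and stirred nearly three turns anticlockwise with all five beads still in it, the stirrer is back in both notches, and the mug, jar and mould block show no movement.

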